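Wedge the slideway catch open and take the carriage off

ROBOT

A 7-joint arm with a two-finger parallel gripper is mounted at the origin on a cart in front of the work surface, level with it; the furniture and walls round the work are solid. World frame = base frame: x ahead of the robot, y to its left, z up, the work surface at z = 0. Lengths are in mm, angles in rad, forces in N, time in s.
With the tool pointing down it reaches from about 350 to 900 mm from the base axis. Payload 19.9 kg.
Tool frame: the origin (TCP) lies midway between the tips of the shut fingers; the grasp point (between the pads) lies 19 mm behind it (bot.grasp_offset is the distance from the TCP to the grasp point, in mm); z points along the fingers, y is the direction in which the jaws open and shut (so a half turn about z gives the same grasp; the last joint's range is limited). The gripper opens to 85 mm and grips with 20 to 120 N. Pads are 22 mm wide; open, the fingers measure 114 mm over their backs; the gripper's body (76 mm by 85 mm) begins 54 mm behind the grasp point. The pads swing forward as they close: fully open they stand 13 mm farther back than shut.
Start: joints at [1.105, 0.417, -0.01, 1.614, 0.005, 1.111, -0.053], TCP at [257.579, -569.433, 231.26] pointing down, gripper open.
Joint ranges: [-2.81, 2.81], [-0.39, 2.02], [-1.27, 1.25], [0.06, 2.57], [-1.19, 4.33], [0.19, 2], [-2.82, 2.82]. Speed limits (rad/s): [1.89, 1.89, 2.39, 2.39, 3.01, 3.01, 3.01].

INTERFACE

Orientations are given as a unit quaternion [x, y, z, w].
In Python, from rig import get_state, optics, bot gives the robot as it stands. The module is installed in compiled form; this text tells all that it offers.
- The arm moves only by the shell command python3 -m handwheel 'ROWS' [OPENING] [FORCE]. ROWS is JSON, one flat list of numbers, 4 for each row, row after row: the shift along the tool's x, y, z in cm, then the turn about the tool's z in degrees. A call has 1 to 20 rows; each row is the pose to reach, as a shift and turn from the pose measured when the call began, along the tool's axes at that moment; what a row does not reach only later rows make up. A row lasts 1/8 s, in which the tool goes at most 62.5 mm and 10.7 degrees, less where a joint would pass 70% of its speed; a pose out of reach is approached as far as the arm can. A call with a gripper value outside its range is refused whole. OPENING is the closure, from -1 (fully open) to 1 (shut), set as the call begins (- or left out, the last holds). The fingers move at their own pace and stop on an object; FORCE is the grip in N (left out, the last holds). Time passes only in rows, so rows that repeat a pose let the fingers close. It gives the time, the measured TCP pose, the force and the opening at its end, in the units of the state.
- get_state(): the state, without advancing time (a new reading comes with each control period).
- optics.capture(name): name is "side" or "top" or "wrist"; returns a dict with "frame" (480x640x3 uint8, blue, green, red), "z_map" (480x640 float32, mm along the optical axis (not along the pixel's ray), 0 where there is no reading), "K" (3x3 intrinsics, pixels), "extrinsics" (4x4, takes a point from camera to world coordinates). Camera axes: x right, y down, z forward; pixel columns grow to the right and rows downward; lengths in mm; the calibration is good to about 2 mm. A picture is of the moment at which its call begins.
- bot.job_done(): hands the job in, once; it reports no verdict.
The state is a dict: "clock": time; "joint_positions": joint angles; "qvel": joint speeds; "tau": joint torques, N m; "ee_pos": TCP position; "eef_rot": TCP orientation; "ft_force": force on the tool from outside, world axes, zero at the start; "wrist_torque": the same for the moment, N m; "grip_width": finger opening in mm.
Only numpy, scipy, OpenCV 4.12 (cv2) and the standard library are available. Lean on these libraries where they do the work, as an engineer would, in place of code of your own. Each camera call takes 0.05 s, during which the arm holds its last target. There are 200 camera calls.

TASK

Take the carriage off the slideway so that it can be cleaned: push the wooden wedge fully in between the slideway and the roller of the sprung catch, so that the catch stays open by itself, then slide the carriage out past it, off the open end of the rails, and set it gently and upright, flat on the floor of the open tray beside the pot. Leave the wedge in, holding the catch open, and do not disturb the other things lying about.

Things in the scene. Friction and masses are not known exactly. Their poses are not given: they have to be found in the camera images.
- slideway: Machine slideway screwed to the bench: grey base 86 wide (x) x 315 long (y, from -175 to +140) x 24 high. Origin on the bench under the middle of the channel; y runs along the channel to the open run-off end, x across it, away from the catch. Back stop at y = -163, 46 high. An ear 22 high at x -94 to -42, y -151 to -85 carries the catch's pivot. Heights are above the bench.
- rail_end (a point): Middle of the channel (slideway 0, 0, 24) where its rails end; axes as the slideway's. On its -y side, to y = -165, steel rails stand on both sides: channel 65 wide, lips over it (underside 36, top 41 high) leave an opening 45 wide, so the carriage can only slide, not lift. On its +y side, 140 long, the base is open above, with 6 mm edges.
- wedge_gap (a point): Point on the base's straight upright side (slideway x = -43, 24 high, up to y = +140) opposite the catch's roller, slideway (-43, 60, 10); axes as the slideway's. The wedge slides here on the bench, tip towards -y, its straight face along this side, between base and roller. Butt end of the wedge is 45 on the +y side of this point when home.
- catch (a joint): Sprung steel catch on the slideway's -x side, arm along y, 25 to 37 high, on an upright pivot at slideway (-66, -115). 0 rad = shut, nose in the carriage's way; grows as the free end swings out to -x (stop 0.30). From 0.11 rad the nose is clear of the channel. A spring always shuts it: 2 N at the roller when shut, 3.5 N at 0.14. With the wedge home it reads about 0.137 and stays.
- catch_roller (a point): Middle of the upright steel roller (14 dia, 3 to 24 high) under the catch's free end. Shut, it stands at slideway (-58, +60) with an 8 mm gap to the base's side. Forcing it away from the base opens the catch. The thumb end beside it reaches 20 further to +y, leaning out to -x, 25 to 37 high.
- catch_nose (a point): Inner corner of the catch's nose, 30 high; shut, it is at slideway (-20, +8), just ahead of the carriage's flange.
- wedge_mid (a point): Loose hardwood wedge flat on the bench, 150 long x 32 wide x 20 high, 70 g. Point: middle of its bounding box, 10 high; x along it to the thin tip (+75; butt at -75). +y side: one straight face at y = +16. -y side: parallel at y = -16 from the butt to x = -20 (32 thick), then tapering to 6 thick at the tip. Pushing it home takes 5 to 8 N. Home: at slideway (-59, about +30).
- carriage_mid (a point): Loose carriage, 0.3 to 0.5 kg: steel flange 60 (x) x 110 (y) x 10 high, on it an aluminium block 40 (x) x 110 (y) x 50 high; 60 high in all. Point: its centre, 30 above its underside; axes as the slideway's at the start. It starts in the rails at slideway y -85 to -54, top 84 high. Off the rails when the point is beyond slideway y = +55; take it by the block's sides.
- tray: Loose shallow tray, 225 (x) x 132 (y) x 40 high, to the left or right of the slideway. Origin: centre of its underside, z up. Floor 7 mm above the bench, inside 216 x 122.
- pot: Small pot with a lid, 52 dia x 50 high, standing in the tray near the tray's -x end (tray x about -74). Origin: centre of its underside.
- blower: Bystander: rubber dust blower standing upright, 55 dia, 137 high, 120 to 150 to the slideway's +x side. Origin: centre of its underside.
- loupe: Bystander: black eye loupe, 35 dia x 27 high, on the slideway's -x side. Origin: centre of its underside.
- driver: Bystander: small screwdriver lying about 75 mm beside the wedge, 8 x 95 x 9. Its length runs along its y axis; origin on its underside.
There are look-alikes about, which are no part of the job. Leave any green or purple look-alike of the part that bears carriage_mid alone.

How it is judged (in metres and radians):
On the way, in this order (a step that is already met when the one before it is completed fails the run):
1. the wedge holds the catch open by itself, neither being touched by the gripper (value of joint catch above 0.115 rad and contact force between wedge and catch above 0.3 N and contact force between the fingers and catch below 0.1 N and contact force between the fingers and wedge below 0.1 N), for 0.3 s.
2. the carriage has been slid out past the open catch, off the rails (y of carriage_mid in the frame of slideway above 0.055 m and value of joint catch above 0.115 rad).
At the end, for the whole second after the job is handed in: The carriage stands upright (within 0.06 rad), flat on the tray's floor, its centre within 85 mm (along) and 40 mm (across) of the tray's centre, at rest; the wedge still presses against the catch and holds it open at 0.115 rad or more (x of carriage_mid in the frame of tray between -0.085 and 0.085 m and y of carriage_mid in the frame of tray between -0.04 and 0.04 m and height (world z) of carriage_mid below 0.041 m and angle between carriage_mid's own z axis and vertical below 0.06 rad and linear speed of carriage below 0.01 m/s and value of joint catch above 0.115 rad and contact force between wedge and catch above 0.3 N); the robot touches nothing.
It fails at once if the pot in the tray is pushed aside or knocked over (distance of pot from where it was at the start of the episode above 0.03 m or angle between pot's own z axis and vertical above 0.4 rad).
It fails at once if the dust blower or the loupe is pushed aside or knocked over (distance of any of blower, loupe from where it was at the start of the episode above 0.03 m or angle between any of blower, loupe's own z axis and vertical above 0.4 rad).
It fails at once if the screwdriver is pushed aside (distance of driver from where it was at the start of the episode above 0.03 m).
It fails at once if the tray is shoved away (distance of tray from where it was at the start of the episode above 0.04 m).
It fails at once if the carriage is dropped into the tray from more than about a centimetre, or banged down (horizontal distance between carriage_mid and tray below 0.1 m and height (world z) of carriage_mid below 0.047 m and linear speed of carriage above 0.45 m/s).
It also fails if it takes over 67 s, if anything falls off the work surface, if the arm or the gripper's body presses on something with over 40 N, if the wrist force passes 120 N, or if a joint passes its speed limit or range.

## Working session

There is one attempt and no reset: what is moved stays moved. The work goes in short steps, Python scripts to look and compute and a shell command to move; the robot and the scene stay as the last step left them, time stands still between calls to the robot, and variables do not carry over. Pictures are saved under pics/ and viewed, about 8 in all and at most 12, crops included, and the job is handed in when it is done.

```bash
mkdir -p pics; cat > h.py <<'E'
import numpy as np, cv2
from rig import get_state, optics, bot
from scipy.spatial.transform import Rotation as R
def cap(n,tag):
    c=optics.capture(n); np.savez(f'{tag}.npz',**c); cv2.imwrite(f'pics/{tag}.png',c['frame']); return c
def px(c,u,v,z=None):
    K=c['K'];E=c['extrinsics'];d=np.array([(u-K[0,2])/K[0,0],(v-K[1,2])/K[1,1],1.])
    if z is None:
        zz=c['z_map'][int(v),int(u)]; return E[:3,:3]@(d*zz)+E[:3,3]
    r=E[:3,:3]@d; return E[:3,3]+r*(z-E[2,3])/r[2]
def proj(c,p):
    E=c['extrinsics'];q=E[:3,:3].T@(np.array(p,float)-E[:3,3]);q=c['K']@q;return q[:2]/q[2]
def rows(tgt,yaw=None):
    s=get_state();r=R.from_quat(s['eef_rot']);d=r.inv().apply(np.array(tgt,float)-s['ee_pos'])/10
    return d
E
python3 - <<'E'
from h import *
for n in('top','side'):
    c=cap(n,n+'0'); print(n,c['K'][0,0],c['extrinsics'].round(3).tolist())
s=get_state();print(s);print(R.from_quat(s['eef_rot']).as_matrix().round(3))
E
```

```text
top 446.2082837571765 [[-0.018, -0.997, 0.069, 450.679], [-1.0, 0.017, -0.009, 43.395], [0.007, -0.069, -0.998, 1257.187], [0.0, 0.0, 0.0, 1.0]]
side 516.4405376904458 [[-0.957, -0.174, 0.233, 228.051], [-0.291, 0.598, -0.747, 1078.802], [-0.009, -0.783, -0.622, 935.658], [0.0, 0.0, 0.0, 1.0]]
{'clock': 0.1, 'joint_positions': array([ 1.1044985 ,  0.41797997, -0.0102906 ,  1.61413333,  0.00464554,
        1.1106751 , -0.05301427]), 'qvel': array([-0.00151118, -0.00018695, -0.00056268, -0.00142521,  0.00150789,
        0.00063438, -0.00025821]), 'tau': array([ 1.03798815e-03, -8.65822649e+01,  6.79611359e-01, -4.35641134e+01,
        1.91442127e-02,  4.99961490e-03, -1.18391185e-05]), 'ee_pos': array([ 257.45153161, -569.15959554,  230.67372793]), 'eef_rot': array([ 9.77532255e-01,  2.10785072e-01, -1.45431505e-04, -5.67611463e-04]), 'ft_force': array([-0.03177137,  0.43724662, -0.80012941]), 'wrist_torque': array([-0.00470475,  0.05720936,  0.00275512]), 'grip_width': 85.47102677304282}
[[ 0.911  0.412 -0.001]
 [ 0.412 -0.911  0.001]
 [-0.    -0.001 -1.   ]]
```

View pics/top0.png

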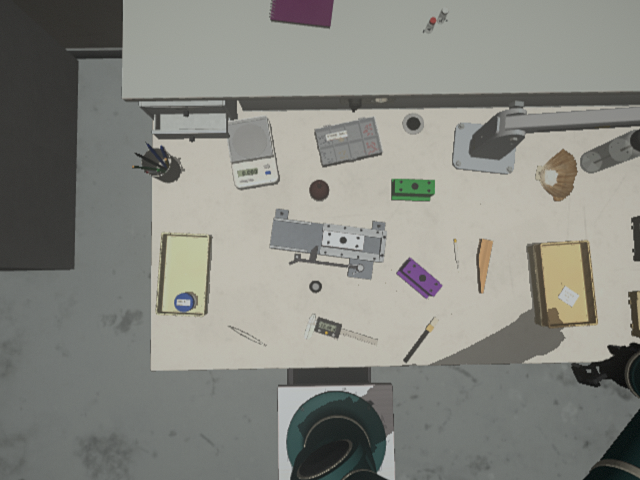

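View pics/side0.png

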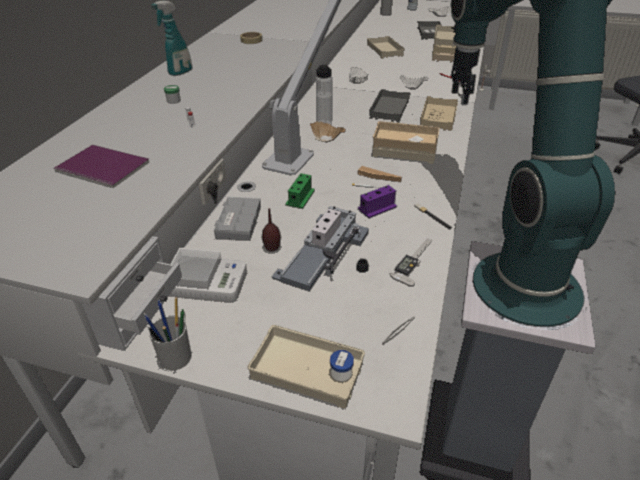

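Top view: the carriage is the silver block at (343,240) in the slideway; its look-alikes are green (413,189) and purple (418,278). The wedge is at (485,265), with the driver beside it at (456,253); another stick-like thing is at (420,340). The tray with the blue-lidded pot is at (186,275); its look-alike is the box at (565,285). Next, one close crop to check this.

```bash
python3 - <<'E'
from h import *
c=np.load('top0.npz');f=c['frame']
a=cv2.resize(f[195:300,262:395],None,fx=6,fy=5.7,interpolation=cv2.INTER_CUBIC)
a=cv2.resize(f[200:300,262:395],None,fx=5,fy=5,interpolation=cv2.INTER_CUBIC)
b=cv2.resize(f[230:300,440:500],None,fx=5,fy=5,interpolation=cv2.INTER_CUBIC)
o=np.zeros((500,665+0,3),np.uint8);o[:]=a
cv2.imwrite('pics/c1.png',o);cv2.imwrite('pics/c2.png',b)
# wedge segmentation
hsv=cv2.cvtColor(f,cv2.COLOR_BGR2HSV)
m=np.zeros(f.shape[:2],np.uint8);m[235:297,472:500]=(hsv[235:297,472:500,1]>90)
cn=max(cv2.findContours(m,cv2.RETR_EXTERNAL,cv2.CHAIN_APPROX_NONE)[0],key=cv2.contourArea)
P=np.array([px(c,u,v,20)[:2] for u,v in cn[:,0]]);
print('wedge rect',cv2.minAreaRect(P.astype(np.float32)),cv2.convexHull(cv2.approxPolyDP(P.astype(np.float32)[:,None],5,True))[:,0].round(0).tolist())
# height regions
E=c['extrinsics'];v,u=np.mgrid[0:480,0:640];z=c['z_map'];K=c['K']
X=np.stack([(u-K[0,2])/K[0,0]*z,(v-K[1,2])/K[1,1]*z,z],-1)@E[:3,:3].T+E[:3,3]
def rect(name,sl,lo,hi):
    q=X[sl].reshape(-1,3);q=q[(q[:,2]>lo)&(q[:,2]<hi)]
    print(name,len(q),q.mean(0).round(1),cv2.minAreaRect(q[:,:2].astype(np.float32)))
print('bench z',np.median(X[260:300,230:260,2]))
rect('carriage top',np.s_[215:260,315:375],76,92)
rect('pot',np.s_[285:315,165:205],45,75)
rect('tray',np.s_[228:322,150:218],20,48)
rect('blower',np.s_[175:205,300:335],60,150)
rect('loupe',np.s_[275:298,303:328],17,35)
rect('base',np.s_[205:265,262:312],17,30)
rect('slide all',np.s_[205:283,262:390],14,50)
E
```

```text
wedge rect ((471.67218017578125, -414.96990966796875), (30.07496452331543, 145.80694580078125), 76.91045379638672) [[545.0, -421.0], [506.0, -408.0], [398.0, -409.0], [536.0, -445.0]]
bench z 1.2287081973146314
carriage top 625 [542.8 -25.   85. ] ((543.0598754882812, -25.274452209472656), (109.78445434570312, 40.24844741821289), 81.59638977050781)
pot 314 [386.5 400.3  57.7] ((390.45745849609375, 391.8653564453125), (50.99685287475586, 70.80123901367188), 22.71544075012207)
tray 854 [457.6 420.4  34.6] ((461.540283203125, 410.57708740234375), (134.34921264648438, 225.04466247558594), 86.3526382446289)
blower 257 [683.3  35.6  77.3] ((685.5438232421875, 35.95425796508789), (46.1280403137207, 49.055023193359375), 89.27032470703125)
loupe 61 [420.7  50.4  24.5] ((421.60748291015625, 51.472869873046875), (30.4207706451416, 30.195148468017578), 88.87461853027344)
base 1149 [563.4 113.4  25. ] ((560.1911010742188, 108.88380432128906), (138.10658264160156, 105.66602325439453), 69.45040130615234)
slide all 3648 [536.3  12.9  31.4] ((523.71484375, 17.893173217773438), (315.1192932128906, 189.32969665527344), 81.39894104003906)
```

View pics/c1.png

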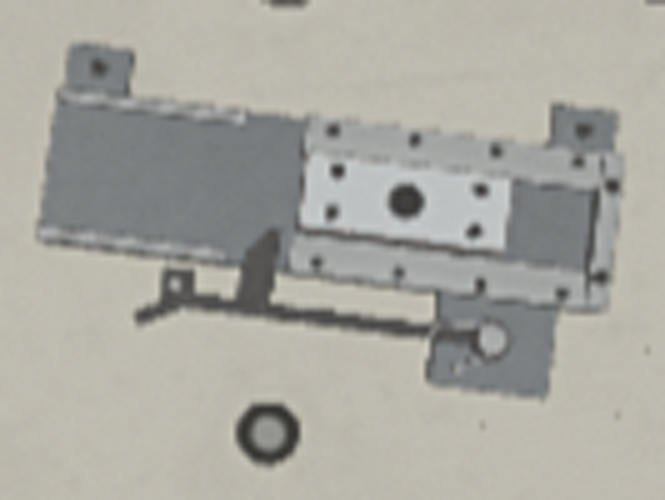

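View pics/c2.png

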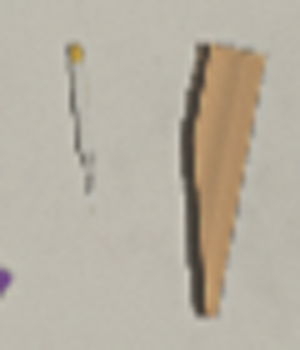

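The crops confirm the choices. The wedge tip points to world -x, with its straight face towards -y. The carriage is silver and sits behind the shut nose. Next, move above the wedge.

```bash
python3 -m handwheel '[30.2,-1.8,2,38, 30.2,-1.8,2,38, 30.2,-1.8,2,38, 30.2,-1.8,2,38, 30.2,-1.8,2,38, 30.2,-1.8,4,38, 30.2,-1.8,8,38, 30.2,-1.8,8,38, 30.2,-1.8,8,38,30.2,-1.8,8,38]' -1
python3 - <<'E'
from h import *
c=np.load('top0.npz')
for n,u,v,z in [('openL',262+38/5,200+240/5,30),('openR',262+60/5,200+88/5,30),('backL',262+605/5,200+310/5,41),('backR',262+623/5,200+155/5,46),('rollertop',262+178/5,200+283/5,37),('railend',262+300/5,200+195/5,41)]:
    print(n,px(c,u,v,z).round(1))
w=cap('wrist','w1');print(w['extrinsics'].round(3).tolist());s=get_state();print(s['clock'],s['ee_pos'],R.from_quat(s['eef_rot']).as_matrix().round(3).tolist())
f=w['frame'];hsv=cv2.cvtColor(f,cv2.COLOR_BGR2HSV)
E
```

```text
clock: 1.35
ee_pos: [525.6, -428.9, 152.5]
eef_rot: [0.993, -0.119, 0.001, 0.0]
ft_force: [-0.3, -0.3, 0.3]
grip_width: 85.5
openL [529.6 173.3  30. ]
openR [613.6 160.3  30. ]
backL [ 485.3 -136.6   41. ]
backR [ 569.6 -148.    46. ]
rollertop [504.3  96.2  37. ]
railend [551.1  28.7  41. ]
[[-0.238, -0.939, -0.249, 587.977], [-0.971, 0.23, 0.061, -446.173], [-0.0, 0.257, -0.966, 294.49], [0.0, 0.0, 0.0, 1.0]]
1.4 [ 525.51772373 -428.74667261  152.23662405] [[0.972, -0.236, 0.001], [-0.236, -0.972, -0.0], [0.001, -0.0, -1.0]]
```

View pics/w1.png

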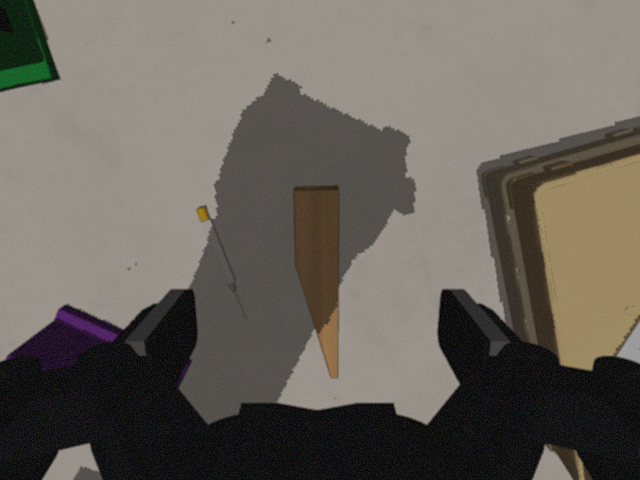

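Wrist view: the wedge is aligned with the image's vertical axis, butt corners (294,187) and (339,187), tip about (334,377). The driver, at (203,213) to (245,318), is clear of the left finger.

```bash
python3 - <<'E'
from h import *
w=np.load('w1.npz')
for u,v in[(294,188),(339,188),(338,377),(331,377),(295,265),(339,265)]: print(px(w,u,v,20).round(1))
b=(px(w,294,188,20)+px(w,339,188,20))/2; t=px(w,338,377,20)-px(w,339,188,20);t/=np.linalg.norm(t);print('ang',np.degrees(np.arctan2(t[1],t[0])))
g=b+t*17;g[2]=3;print(g,rows(g))
E
```

```text
[ 549.2 -420.4   20. ]
[ 541.9 -450.4   20. ]
[ 397.  -416.3   20. ]
[ 398.3 -411.    20. ]
[ 494.8 -407.    20. ]
[ 487.3 -437.8   20. ]
ang 166.746304078737
[ 529.00211999 -431.49148464    3.        ] [ 0.38692727  0.18467278 14.92409572]
```

```bash
python3 -m handwheel '[0.4,0.2,5,0, 0.4,0.2,10,0, 0.4,0.2,14,0, 0.4,0.2,14.8,0, 0.4,0.2,14.8,0, 0.4,0.2,14.8,0]' -1 && python3 -m handwheel '[0,0,0,0, 0,0,0,0, 0,0,0,0, 0,0,0,0,0,0,0,0,0,0,0,0]' 1 40 && python3 -m handwheel '[0,0,-5,0, 0,0,-9,0, 0,0,-9,0]'
python3 - <<'E'
from h import *
s=get_state()
o=np.array([551,28.5]);ys=np.array([.146,.989]);xs=np.array([.989,-.146])
# wedge butt is 20mm behind grip; want wedge mid slideway (-59-1, 135+?) : grip = mid+55 in y
for my in(170,100):
    p=o+xs*-60+ys*(my+55);print(my,p,rows([*p,s['ee_pos'][2]]))
E
```

```text
clock: 2.15
ee_pos: [530.0, -432.5, 6.5]
eef_rot: [0.993, -0.119, 0.002, 0.001]
ft_force: [0.3, 0.2, -0.8]
grip_width: 85.4
clock: 2.9
ee_pos: [530.3, -432.6, 6.9]
eef_rot: [0.993, -0.119, 0.002, 0.001]
ft_force: [-0.2, 1.6, 7.3]
grip_width: 30.9
clock: 3.28
ee_pos: [531.3, -433.5, 100.4]
eef_rot: [0.993, -0.119, 0.004, 0.002]
ft_force: [-0.3, 0.9, -1.5]
grip_width: 30.8
170 [524.51  259.785] [-17.05698563 -67.19905608  -0.37416695]
100 [514.29  190.555] [-16.41217424 -60.23085641  -0.34544896]
```

```bash
python3 -m handwheel '[0,-2,-3,0, -2,-10,-5,-10, -4,-15,-5,-20, -5,-20,-5,-30, -6,-27,-5,-40, -8,-33,-5,-50, -10,-40,-5,-60, -12,-46,-5,-70, -14,-52,-5,-80, -16,-60,-5,-90,-17,-67.2,-5,-95.2,-17,-67.2,0,-95.2,-17,-67.2,0,-95.2,-17,-67.2,0,-95.2,-17,-67.2,0,-95.2]'
python3 - <<'E'
from h import *
w=cap('wrist','w2');s=get_state();print(s['ee_pos'],R.from_quat(s['eef_rot']).as_matrix().round(3).tolist(),s['clock'])
o=np.array([551,28.5]);ys=np.array([.146,.989]);xs=np.array([.989,-.146])
f=w['frame'].copy()
for a,b,z in[(-43,60,24),(-43,140,24),(43,140,24),(-58,60,37),(-75,80,37)]:
    print(a,b,proj(w,[*(o+a*xs+b*ys),z]).round(0))
E
```

```text
clock: 5.15
ee_pos: [525.7, 258.4, 97.3]
eef_rot: [0.758, 0.652, 0.002, 0.005]
ft_force: [1.0, 1.1, -0.7]
grip_width: 31.1
[525.82779055 258.37161203  97.49607037] [[0.149, 0.989, 0.009], [0.989, -0.149, -0.005], [-0.004, 0.01, -1.0]] 5.2
-43 60 [341. 475.]
-43 140 [343. 370.]
43 140 [483. 368.]
-58 60 [319. 493.]
-75 80 [291. 467.]
```

View pics/w2.png

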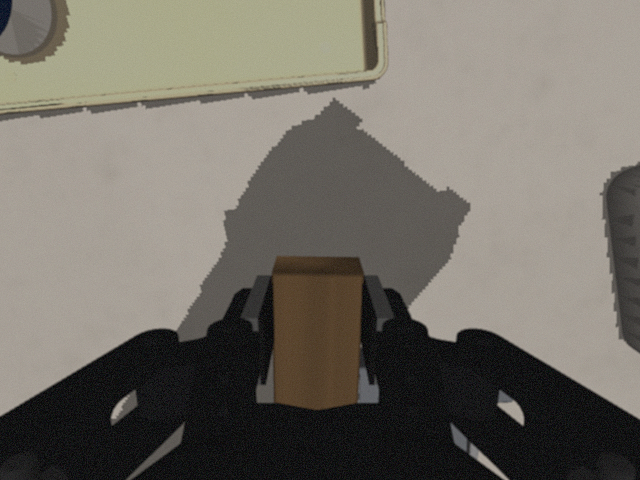

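The wrist view only shows the gripped wedge, so I'll lower it short of the catch and check from the top camera.

```bash
python3 -m handwheel '[0,-0.2,5,0, 0,-0.2,8,0, 0,-0.2,8.9,0, 0,-0.2,8.9,0,0,-0.2,8.9,0]'
python3 - <<'E'
from h import *
c=cap('top','t2');s=get_state();print(s['ee_pos'],s['ft_force'],R.from_quat(s['eef_rot']).as_matrix()[:,0].round(3))
f=c['frame'][180:290,220:330];cv2.imwrite('pics/c3.png',cv2.resize(f,None,fx=5,fy=5,interpolation=cv2.INTER_CUBIC))
E
```

```text
clock: 5.82
ee_pos: [525.5, 258.4, 9.9]
eef_rot: [0.758, 0.652, 0.003, 0.005]
ft_force: [0.1, -0.4, -1.1]
grip_width: 30.9
[525.44989094 258.43225451   9.85981547] [-0.45343857 -1.38975653  0.50097596] [ 0.15   0.989 -0.003]
```

View pics/c3.png

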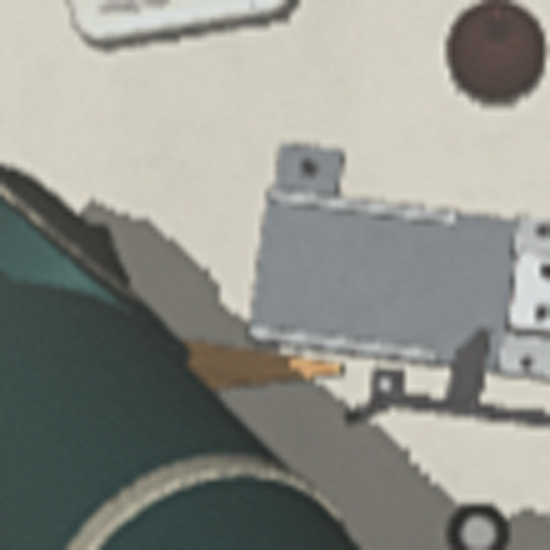

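```bash
python3 - <<'E'
from h import *
c=np.load('t2.npz')
o=np.array([551,28.5]);ys=np.array([.146,.989]);xs=np.array([.989,-.146])
def S(p): d=p[:2]-o;return np.array([d@xs,d@ys]).round(1)
for n,u,v,z in[('tip top corner',343,365,20),('tip bot',343,375,20),('wedge straight',200,342,20),('ws2',270,352,20),('base',250,337,24),('base2',380,360,24),('roller',388,385,37)]:
    print(n,S(px(c,220+u/5,180+v/5,z)))
f=c['frame'];hsv=cv2.cvtColor(f,cv2.COLOR_BGR2HSV)
m=np.zeros(f.shape[:2],np.uint8);m[240:262,255:295]=((hsv[...,1]>75)&(hsv[...,0]<25))[240:262,255:295]
cn=max(cv2.findContours(m,cv2.RETR_EXTERNAL,cv2.CHAIN_APPROX_NONE)[0],key=cv2.contourArea)
for col in range(256,290,3):
    r=np.where(m[:,col])[0]
    if len(r):print(col,S(px(c,col,r.min()-.5,20)),S(px(c,col,r.max()+.5,20)))
d=np.array(get_state()['ee_pos'][:2]);print('tcp',S(d))
E
```

```text
tip top corner [-48.8  87.1]
tip bot [-54.3  86.3]
wedge straight [-46.4 167.4]
ws2 [-46.9 128.2]
base [-40.2 139.9]
base2 [-43.6  66.9]
roller [-57.2  60. ]
259 [-47.  170.1] [-63.5 167.8]
262 [-45.9 161.9] [-70.7 158.4]
265 [-47.6 153.3] [-66.8 150.6]
268 [-46.5 145. ] [-65.8 142.4]
271 [-48.2 136.4] [-62.  134.5]
274 [-47.1 128.1] [-60.9 126.3]
277 [-46.1 119.9] [-59.8 118. ]
280 [-47.7 111.3] [-58.7 109.8]
283 [-46.7 103. ] [-54.9 101.9]
286 [-48.3  94.4] [-53.8  93.7]
tcp [-58.8 223.7]
```

```bash
python3 -m handwheel '[0,0.3,0.25,0, -1,0.3,0.25,0, -2,0.3,0.25,0, -3,0.3,0.25,0, -4,0.3,0.25,0, -5,0.3,0.25,0, -6,0.3,0.25,0, -6.3,0.3,0.25,0, -6.3,0.3,0.25,0]'
python3 - <<'E'
from h import *
c=cap('top','t3');s=get_state();print(s['ee_pos'],s['ft_force'],s['wrist_torque'])
f=c['frame'][180:290,220:330];cv2.imwrite('pics/c4.png',cv2.resize(f,None,fx=5,fy=5,interpolation=cv2.INTER_CUBIC))
E
```

```text
clock: 7.0
ee_pos: [519.0, 195.2, 7.5]
eef_rot: [0.758, 0.652, 0.002, 0.005]
ft_force: [2.6, -0.7, -0.5]
grip_width: 31.2
[518.96587592 195.50327519   7.53361519] [ 2.45020465 -0.97404793 -1.62350718] [-0.114516   -0.52321287  0.26523481]
```

View pics/c4.png

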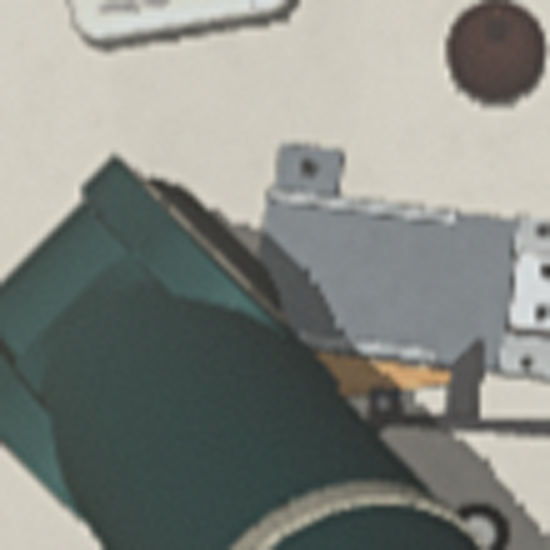

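The wedge tip has passed the roller (tip about (450,378)) and is pushing the catch out. I'll release, back off behind the butt, close and push.

```bash
python3 -m handwheel '[0,0,0,0, 0,0,0,0, 0,0,0,0, 0,0,0,0]' -1 && python3 -m handwheel '[3,0,0,0, 5.5,-0.3,0,0, 5.5,-0.3,0,0]' && python3 -m handwheel '[0,0,0,0, 0,0,0,0, 0,0,0,0, 0,0,0,0, 0,0,0,0,0,0,0,0]' 1
python3 - <<'E'
from h import *
o=np.array([551,28.5]);ys=np.array([.146,.989]);xs=np.array([.989,-.146])
def S(p): d=p[:2]-o;return np.array([d@xs,d@ys]).round(1)
w=cap('wrist','w4');s=get_state();print(s['ee_pos'],S(s['ee_pos']),s['ft_force'],s['grip_width'])
E
```

```text
clock: 7.55
ee_pos: [518.9, 195.6, 7.5]
eef_rot: [0.758, 0.652, 0.002, 0.005]
ft_force: [-0.5, -0.1, -0.4]
grip_width: 85.4
clock: 7.92
ee_pos: [523.7, 252.6, 7.3]
eef_rot: [0.757, 0.653, 0.003, 0.005]
ft_force: [-0.1, 0.0, 0.4]
grip_width: 85.3
clock: 8.68
ee_pos: [523.7, 252.5, 7.3]
eef_rot: [0.757, 0.653, 0.003, 0.005]
ft_force: [-0.3, 0.4, -0.1]
grip_width: 0.4
[523.73385008 252.53132463   7.33267382] [-59.7 217.6] [-0.43275255 -1.04257469 -0.28207273] 0.06326994660791865
```

View pics/w4.png

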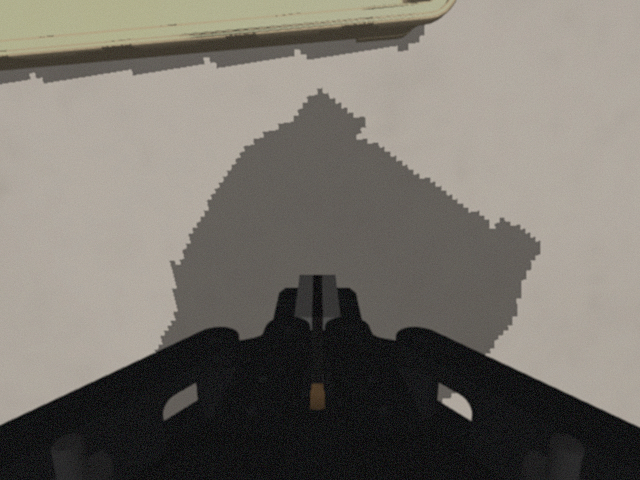

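Wrist view: fingers shut behind the wedge, nothing in the way. Push.

```bash
python3 -m handwheel '[-2,-0.1,0,0, -3,-0.1,0,0, -4,-0.1,0,0, -5,-0.1,0,0, -5.7,-0.1,0,0, -6.4,-0.1,0,0, -7.1,-0.1,0,0, -7.8,-0.1,0,0, -8.4,-0.1,0,0, -9,-0.1,0,0,-9,-0.1,0,0]'
python3 - <<'E'
from h import *
o=np.array([551,28.5]);ys=np.array([.146,.989]);xs=np.array([.989,-.146])
def S(p): d=p[:2]-o;return np.array([d@xs,d@ys]).round(1)
s=get_state();print(s['ee_pos'],S(s['ee_pos']),s['ft_force']); c=cap('top','t4');f=c['frame']
hsv=cv2.cvtColor(f,cv2.COLOR_BGR2HSV);m=np.zeros(f.shape[:2],np.uint8);m[240:270,255:330]=((hsv[...,1]>75)&(hsv[...,0]<25))[240:270,255:330]
for col in range(258,326,4):
    r=np.where(m[:,col])[0]
    if len(r):print(col,S(px(c,col,r.min()-.5,20)),S(px(c,col,r.max()+.5,20)))
E
```

```text
clock: 10.1
ee_pos: [509.3, 162.6, 7.4]
eef_rot: [0.758, 0.653, 0.002, 0.005]
ft_force: [0.1, 0.2, 0.5]
grip_width: 0.0
[509.28365991 162.59360454   7.39884532] [-60.8 126.5] [0.14642174 0.19470233 0.48604501]
298 [-41.3  61.8] [-55.1  59.9]
302 [-39.9  50.8] [-64.6  47.5]
306 [-41.2  39.4] [-65.9  36.1]
310 [-39.8  28.4] [-48.   27.3]
318 [-39.7   6. ] [-56.2   3.9]
322 [-41.   -5.3] [-54.7  -7.1]
```

```bash
python3 -m handwheel '[-0.5,0,0,0, -0.9,0,0,0, -1.2,0,0,0, -1.2,0,0,0]'; python3 -m handwheel '[2,0,0,0, 6,0,0,0, 6,0,-8,0, 6,0,-14,0,6,0,-14,0]' -1
python3 - <<'E'
from h import *
o=np.array([551,28.5]);ys=np.array([.146,.989]);xs=np.array([.989,-.146])
s=get_state();print(s['ee_pos'],s['ft_force'],R.from_quat(s['eef_rot']).as_matrix().round(3).tolist()); c=cap('top','t5');w=cap('wrist','w5')
f=c['frame'][180:290,220:380];a=cv2.resize(f,None,fx=5,fy=5,interpolation=cv2.INTER_CUBIC);cv2.imwrite('pics/c5.png',a)
E
```

```text
clock: 10.65
ee_pos: [507.3, 150.6, 7.4]
eef_rot: [0.758, 0.653, 0.002, 0.005]
ft_force: [0.9, 0.5, -0.8]
grip_width: -0.2
clock: 11.28
ee_pos: [516.1, 212.7, 151.0]
eef_rot: [0.757, 0.653, 0.004, 0.006]
ft_force: [0.3, 0.9, -0.5]
grip_width: 85.5
[516.05909692 212.66161512 150.97776774] [ 0.32884111  0.85632831 -0.5214964 ] [[0.147, 0.989, 0.014], [0.989, -0.147, -0.004], [-0.001, 0.015, -1.0]]
```

View pics/c5.png

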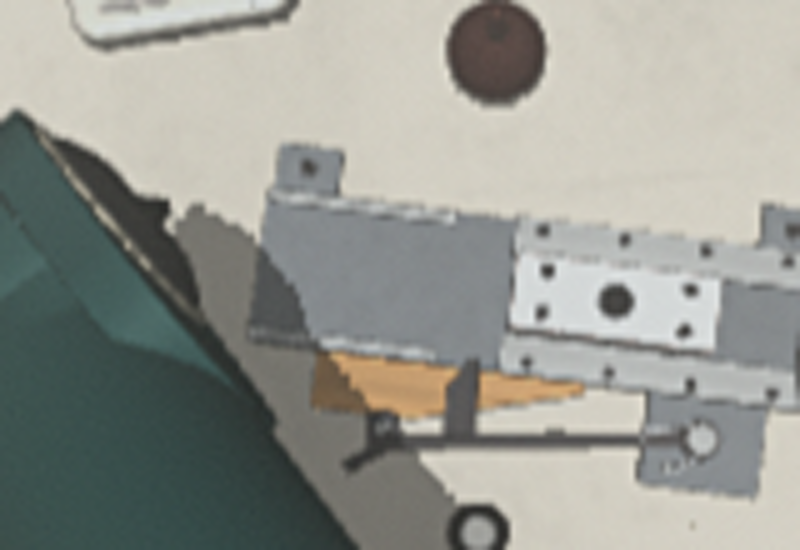

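The wedge is home: butt at crop (313,380), its thick part against the roller (385,425), nose (470,362) out of the channel. The catch arm has swung about 0.15 rad from where it started. Next, the carriage.

```bash
python3 -m handwheel '[-5,1.5,0,0, -11,3,0,0, -17,4.5,0,0, -23.1,6,0,0, -23.1,6,0,0, -23.1,6,3,0, -23.1,6,3,0]' -1
python3 - <<'E'
from h import *
s=get_state();print(s['ee_pos'],rows([543,-25.3,50]))
w=cap('wrist','w6');o=np.array([551,28.5]);ys=np.array([.146,.989]);xs=np.array([.989,-.146])
f=w['frame'].copy()
for a,b in[(-20,55),(20,55),(-20,-55),(20,-55)]:
    p=proj(w,[*(o+a*xs+(b-54.4)*ys),84]);cv2.circle(f,tuple(int(x) for x in p),4,(0,0,255),1)
cv2.imwrite('pics/w6m.png',f)
E
```

```text
clock: 12.25
ee_pos: [539.5, -24.7, 117.7]
eef_rot: [0.757, 0.653, 0.002, 0.004]
ft_force: [-0.3, -0.6, -0.2]
grip_width: 85.4
[539.48979125 -24.71182852 117.65391956] [0.01049993 0.30305789 6.76795753]
```

View pics/w6m.png

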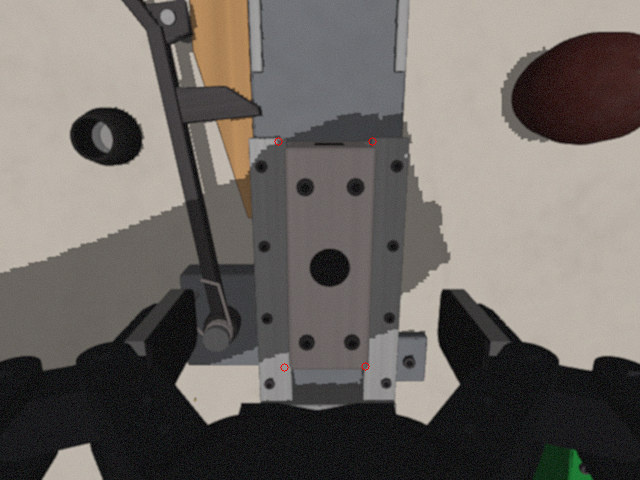

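Wrist view: the block top spans (287,145) to (370,368), about 2 mm towards +x of my prediction. The nose at (258,108) is clear and the catch is open. Descend and grip.

```bash
python3 -m handwheel '[0,0.4,3,0, 0,0.4,6,0, 0,0.4,6.7,0, 0,0.4,6.7,0]' -1 && python3 -m handwheel '[0,0,0,0, 0,0,0,0, 0,0,0,0, 0,0,0,0, 0,0,0,0]' 1 50 && python3 -m handwheel '[0.5,0,0,0, 1.5,0,0,0, 2.5,0,0,0, 3.5,0,0,0,4,0,0,0]'
```

```text
clock: 12.8
ee_pos: [545.2, -25.0, 52.7]
eef_rot: [0.757, 0.653, 0.002, 0.004]
ft_force: [0.4, 0.3, 0.4]
grip_width: 85.4
clock: 13.42
ee_pos: [545.6, -25.2, 53.5]
eef_rot: [0.757, 0.653, 0.003, 0.005]
ft_force: [-2.1, 0.2, 10.1]
grip_width: 38.9
clock: 14.05
ee_pos: [551.6, 15.2, 53.6]
eef_rot: [0.757, 0.654, 0.003, 0.005]
ft_force: [-0.9, -4.8, 5.8]
grip_width: 39.4
```

```bash
python3 -m handwheel '[1,0,0,0, 2,0,0,0, 3,0,0,0, 4,0,0,0, 5,0,0,0, 6,0,0,0, 7,0,0,0, 8,0,0,0, 9,0,0,0, 10,0,0,0, 10,0,0,0]'; python3 -m handwheel '[0,0,-1,0, 0,0,-3,0, 0,0,-6,0, 0,0,-9,0,0,0,-9,0]'
python3 - <<'E'
from h import *
c=cap('top','t7');s=get_state();r=R.from_quat(s['eef_rot']).as_matrix();print(s['ee_pos'],r.round(3).tolist(),s['joint_positions'])
# tray from initial top: rim points
c=np.load('top0.npz');E=c['extrinsics'];v,u=np.mgrid[0:480,0:640];z=c['z_map'];K=c['K']
X=np.stack([(u-K[0,2])/K[0,0]*z,(v-K[1,2])/K[1,1]*z,z],-1)@E[:3,:3].T+E[:3,3]
q=X[225:325,148:222].reshape(-1,3)
rim=q[(q[:,2]>34)&(q[:,2]<44)];print('rim',cv2.minAreaRect(rim[:,:2].astype(np.float32)),rim[:,2].mean())
fl=q[(q[:,2]>4)&(q[:,2]<13)];print('floor',cv2.minAreaRect(fl[:,:2].astype(np.float32)))
p=q[(q[:,2]>52)&(q[:,2]<66)];print('pot top',p.mean(0),p.min(0),p.max(0))
t=cv2.minAreaRect(rim[:,:2].astype(np.float32))
E
```

```text
clock: 15.42
ee_pos: [566.5, 116.0, 53.7]
eef_rot: [0.756, 0.654, 0.004, 0.005]
ft_force: [0.7, 4.6, 4.8]
grip_width: 39.2
clock: 16.05
ee_pos: [566.6, 116.5, 146.6]
eef_rot: [0.756, 0.654, 0.005, 0.006]
ft_force: [1.1, -0.4, -4.2]
grip_width: 39.2
[565.78404749 116.16754948 144.90500897] [[0.144, 0.989, 0.014], [0.99, -0.144, -0.003], [-0.001, 0.014, -1.0]] [ 0.10040447  0.46243773 -0.45778253  1.81017532  0.25978775  0.91512206
 -0.6180342 ]
rim ((461.54693603515625, 410.681396484375), (134.14002990722656, 225.04466247558594), 86.3526382446289) 38.66634276344011
floor ((461.9778747558594, 410.24755859375), (197.10145568847656, 277.9976806640625), 89.80818176269531)
pot top [386.61894241 401.03829059  58.10161426] [360.85432451 375.85943265  52.00454136] [411.55099263 427.09042164  64.23071635]
```

The carriage is lifted clear (about 4 N of weight on the wrist). Next, carry it over the tray and turn it.

```bash
python3 -m handwheel '[2,-1,0,-9, 5,-2,0,-19, 8,-3,0,-29, 12,-5,0,-39, 16,-6.5,0,-49, 20,-8,0,-59, 24,-10,0,-69, 27.9,-11.4,0,-79, 27.9,-11.4,0,-89, 27.9,-11.4,0,-94.6,27.9,-11.4,0,-94.6,27.9,-11.4,0,-94.6]' - 70
python3 - <<'E'
from h import *
c=cap('side','s8');w=cap('wrist','w8');s=get_state();r=R.from_quat(s['eef_rot']).as_matrix();print(s['clock'],s['ee_pos'],s['grip_width'],r.round(3).tolist(),rows([493.5,408.5,50]))
print(np.degrees(np.arctan2(r[1,0],r[0,0])))
f=c['frame'][250:440,200:420]
cv2.imwrite('pics/c8.png',cv2.resize(f,None,fx=3,fy=3,interpolation=cv2.INTER_CUBIC))
f=w['frame'].copy()
for b in(-108,108):
  for a in(-61,61):
    p=proj(w,[461.5+b*.998+a*.064,410.6-b*.064+a*.998,40]);cv2.circle(f,tuple(int(x) for x in p),5,(0,0,255),1)
cv2.imwrite('pics/w8m.png',f)
E
```

```text
clock: 17.6
ee_pos: [493.2, 408.4, 142.7]
eef_rot: [0.034, 0.999, -0.001, 0.006]
ft_force: [-0.9, 0.0, -4.1]
grip_width: 39.1
17.7 [493.27099785 408.5579637  143.02255852] 39.253585567697286 [[-0.998, 0.066, 0.013], [0.066, 0.998, -0.003], [-0.014, -0.002, -1.0]] [0.10370409 0.01312591 9.30169851]
176.20148795271632
```

View pics/c8.png

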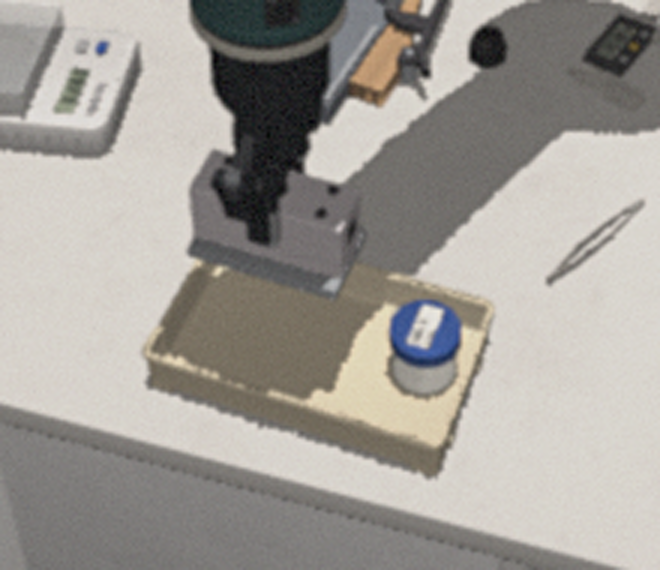

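The carriage hangs level over the tray and well clear of the pot. Lower it gently.

```bash
python3 -m handwheel '[0.1,0,2.5,0, 0.1,0,5,0, 0.1,0,7.5,0, 0.1,0,9,0, 0.1,0,9.6,0, 0.1,0,10,0, 0.1,0,10.2,0,0.1,0,10.2,0]' ; python3 -m handwheel '[0,0,0.1,0, 0,0,0.2,0, 0,0,0.3,0,0,0,0.3,0]'
```

```text
clock: 18.7
ee_pos: [493.8, 408.4, 41.3]
eef_rot: [0.033, 0.999, -0.001, 0.007]
ft_force: [-0.8, -1.4, -4.3]
grip_width: 39.2
clock: 19.2
ee_pos: [493.8, 408.4, 38.3]
eef_rot: [0.033, 0.999, -0.001, 0.007]
ft_force: [0.7, 0.1, -3.1]
grip_width: 38.8
```

```bash
python3 -m handwheel '[0,0,0.1,0, 0,0,0.2,0, 0,0,0.2,0]' ; python3 -m handwheel '[0,0,0.05,0,0,0,0.1,0,0,0,0.1,0]'
```

```text
clock: 19.58
ee_pos: [494.2, 408.5, 37.0]
eef_rot: [0.033, 0.999, -0.001, 0.007]
ft_force: [-0.3, -4.8, 9.8]
grip_width: 39.1
clock: 19.95
ee_pos: [494.4, 408.5, 36.9]
eef_rot: [0.033, 0.999, -0.001, 0.008]
ft_force: [-3.0, -5.9, 13.2]
grip_width: 38.9
```

On the floor: the wrist now reads a 13 N upward push. Release partway and lift.

```bash
python3 -m handwheel '[0,0,0,0, 0,0,0,0, 0,0,0,0, 0,0,0,0]' -0.4 && python3 -m handwheel '[0,0,-2,0, 0,0,-5,0, 0,0,-10,0, 0,0,-15,0, 0,0,-15,0]' && python3 -m handwheel '[8,-10,0,0,16,-20,0,0, 16,-20,0,0,16,-20,0,0,16,-20,0,0,16,-20,0,0]'
python3 - <<'E'
from h import *
c=cap('top','t9');E=c['extrinsics'];v,u=np.mgrid[0:480,0:640];z=c['z_map'];K=c['K']
X=np.stack([(u-K[0,2])/K[0,0]*z,(v-K[1,2])/K[1,1]*z,z],-1)@E[:3,:3].T+E[:3,3]
def rect(name,sl,lo,hi):
    q=X[sl].reshape(-1,3);q=q[(q[:,2]>lo)&(q[:,2]<hi)]
    print(name,len(q),q.mean(0).round(1),cv2.minAreaRect(q[:,:2].astype(np.float32)))
rect('tray',np.s_[225:325,148:222],34,44);rect('carriage',np.s_[228:295,158:218],60,76)
q=X[228:284,158:218].reshape(-1,3);q=q[(q[:,2]>60)&(q[:,2]<76)];A=np.c_[q[:,:2],np.ones(len(q))];print('tilt',np.linalg.lstsq(A,q[:,2],rcond=None)[0])
rect('pot',np.s_[285:320,165:205],52,66);rect('loupe',np.s_[275:298,303:328],17,35);rect('blower',np.s_[175:205,300:335],60,150)
a=np.load('t5.npz')['frame'][235:275,300:370].astype(int);b=c['frame'][235:275,300:370].astype(int);print('catch diff',(abs(a-b).max(2)>60).sum())
d=np.load('top0.npz')['frame'][230:300,448:466].astype(int);print('driver diff',(abs(d-c['frame'][230:300,448:466].astype(int)).max(2)>60).sum())
cv2.imwrite('pics/t9.png',c['frame'])
E
```

```text
clock: 20.45
ee_pos: [494.4, 408.5, 36.9]
eef_rot: [0.033, 0.999, -0.001, 0.008]
ft_force: [-1.1, -0.4, 0.4]
grip_width: 59.8
clock: 21.08
ee_pos: [492.9, 410.6, 192.1]
eef_rot: [0.033, 0.999, 0.001, 0.01]
ft_force: [-0.2, 0.1, 0.1]
grip_width: 59.5
clock: 21.82
ee_pos: [320.5, 221.4, 188.8]
eef_rot: [0.034, 0.999, 0.001, 0.011]
ft_force: [1.1, 0.1, 0.3]
grip_width: 59.6
tray 551 [462.7 412.6  38.8] ((461.5411071777344, 410.2159423828125), (133.39268493652344, 224.84576416015625), 86.61630249023438)
carriage 647 [492.5 407.7  68.2] ((492.9125671386719, 408.32598876953125), (42.18670654296875, 109.89209747314453), 86.14036560058594)
tilt [5.97107698e-03 9.70380129e-03 6.12856133e+01]
pot 295 [386.4 401.2  58.1] ((386.4714050292969, 401.8609924316406), (49.87070083618164, 50.86294174194336), 16.84255027770996)
loupe 57 [421.   49.5  24.2] ((421.5823974609375, 50.12419128417969), (27.637170791625977, 30.21968650817871), 88.88090515136719)
blower 254 [683.3  35.8  77.6] ((686.507080078125, 35.90559387207031), (46.139404296875, 46.95882797241211), 88.38513946533203)
catch diff 450
driver diff 0
```

```bash
python3 - <<'E'
from h import *
def S(p): d=p[:2]-np.array([551,28.5]);return (d@[.989,-.146],d@[.146,.989])
for n in('top0','t5','t9'):
    c=np.load(n+'.npz');f=c['frame'];g=cv2.cvtColor(f,cv2.COLOR_BGR2GRAY)
    # arm line: darkest pixel per column between pivot and nose
    P=np.array([S(px(c,u,np.s_[255:274].start+g[255:274,u].argmin(),37)) for u in range(318,346,2)])
    k=np.polyfit(P[:,1],P[:,0],1);hsv=cv2.cvtColor(f,cv2.COLOR_BGR2HSV)
    m=((hsv[...,1]>75)&(hsv[...,0]<25))[245:275,275:345];vv,uu=np.where(m)
    print(n,'arm slope',k.round(3),'wedge px',m.sum(), (uu.min()+275,uu.max()+275,vv.min()+245,vv.max()+245) if m.any() else '')
E
```

```text
top0 arm slope [ 1.0000e-03 -6.4177e+01] wedge px 0 
t5 arm slope [ -0.131 -79.534] wedge px 388 (np.int64(282), np.int64(336), np.int64(250), np.int64(263))
t9 arm slope [ -0.129 -79.457] wedge px 386 (np.int64(282), np.int64(336), np.int64(250), np.int64(263))
```

The catch is still open (about 0.13 rad measured, 0.137 nominal), the wedge has not moved, and everything else is in place. Handing in.

```bash
python3 -c "
from rig import bot,get_state
print(bot.job_done(), get_state()['clock'])"
```

```text
the job is handed in; nothing more can be done
the job is handed in; nothing more can be done
```

The job is done and handed in at about 22 s of the 67 s allowed; the hand-in gives no verdict.

**What I did:** I gripped the wedge by its butt, turned it and started it between the base and the roller. Then I released it and pushed it home with the closed fingers. After that I slid the carriage out past the open catch, lifted it, turned it along the tray and lowered it until it rested on the floor. I released it and backed the arm well clear.

**Last checks, from the top camera:**
- **Carriage:** it stands about 31 mm along and 0 mm across from the tray's centre. It is upright, with a tilt of about 0.01 rad. Its top is at 68 mm, against 67 expected when flat on the floor.
- **Catch:** it measures about 0.13 rad (nominal 0.137). The wedge has not moved since it was pushed in.
- **Other things:** the pot, loupe, blower and tray are within about 2 mm of where they started, and the driver's part of the picture is unchanged.

One image comparison did show a change at the catch. I took it to be the carriage missing from that part of the picture, and the separate catch and wedge measurement showed no movement. The force between wedge and catch was not measured directly. No other check failed.

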